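Load a bench slide and index it to its detent

ROBOT

A 7-joint arm with a two-finger parallel gripper is mounted at the origin on a cart in front of the work surface, level with it; the furniture and walls round the work are solid. World frame = base frame: x ahead of the robot, y to its left, z up, the work surface at z = 0. Lengths are in m, angles in degrees, forces in N, time in s.
With the tool pointing down it reaches from about 0.425 to 1.025 m from the base axis. Payload 9.4 kg.
Tool frame: the origin (TCP) lies on the centre line of the jaws, within the pads' length; the fingertips stand 14 mm ahead of it and the grasp point (between the pads) lies 5 mm behind it; z points along the fingers, y is the line along which they close (so a half turn about z gives the same grasp; the last joint's range is limited). The gripper opens to 85 mm and grips with 20 to 120 N. Pads are 22 mm wide; open, the fingers measure 114 mm over their backs; the gripper's body (76 mm by 85 mm) begins 54 mm behind the grasp point. The pads swing forward as they close: fully open they stand 13 mm farther back than shut.
Start: joints at [58.688, 34.337, -0.143, 91.639, 0.103, 54.024, -4.572], TCP at [0.328, -0.646, 0.245] pointing down, gripper open.
Joint ranges: [-147.43, 147.43], [-19.82, 112.94], [-74.19, 73.91], [6.32, 146.72], [-59.91, 239.91], [6.04, 106.73], [-150.56, 150.56]. Speed limits (degrees/s): [127.2, 127.2, 172.46, 172.46, 180, 180, 180].

INTERFACE

Orientations are given as a 3x3 rotation matrix whose columns are the frame's x, y, z axes.
In Python, from plant import arm gives the robot as it stands. The module is installed in compiled form; this text tells all that it offers.
- The arm moves only by the tool step_arm, never from a script. Its argument "steps" is a list of rows, each a list of 3 entries, a list of its own where there are three numbers: the turn, a rotation vector about the tool's x, y, z in rad, then the shift along the tool's x, y, z in m, then the gripper's target within -1 to 1 (fully open at 1, half-way at 0, shut at -1). A call has 1 to 20 rows; each row shifts and turns the commanded pose from where the row before left it, along the tool's axes as they then stand; what a row does not reach is not made up. A row lasts 1/12 s, in which the tool goes at most 41.7 mm and 7.16 degrees, less where a joint would pass 70% of its speed; a pose out of reach is approached as far as the arm can. A call is refused whole if a number of a shift passes 0.0417 or a number of a turn 0.125, either way. A call with a gripper value outside its range is refused whole. The fingers move at their own pace and stop on an object; the grip force is fixed at half the most. Time passes only in rows, so rows that do not move let the fingers close. It gives the time, the measured TCP pose, the force, the opening and the grip force at its end, in the units of the state.
- arm.state(): the state, without advancing time (a new reading comes with each control period).
- arm.camera(name): name is "scene" or "top" or "wrist"; returns (picture, depth): 420x560x3 uint8, red, green, blue; 420x560 float32, m along the optical axis (not along the pixel's ray), 0 where there is no reading.
- arm.camera_model(name): a dict with "K" (3x3 intrinsics, pixels), "world_from_camera" (4x4, takes a point from camera to world coordinates). Camera axes: x right, y down, z forward; pixel columns grow to the right and rows downward; lengths in m; the calibration is good to about 2 mm. A picture is of the moment at which its call begins: read the wrist's pose just before it. camera_model takes no time and is no camera call; for the wrist camera it gives the pose at the moment of the call.
- arm.finish_job(): hands the job in; it is judged then, once.
Trained networks look in the newest picture that a camera, given by its name, has taken for a name from the list of things; names that differ only in an ending like _2 or _b are one class to them, and where a whole thing is asked for, a point or a joint stands for the part that bears it (a point fixed in the world has none). Each returns a list of dicts, best first, with "p" (0 to 1); they miss things now and then, are a little off and sometimes report something else, mostly with a low value. They report only what shows in the picture. A call takes as long as a camera call. They do not tell look-alikes from the thing itself.
- arm.find_in(target, camera): "extent" ([left, top, right, bottom] in pixels, round what is visible of it).
The state is a dict: "time_s": time; "qpos": joint angles; "dq": joint speeds; "tau": joint torques, N m; "tcp_pos": TCP position; "tcp_rot": TCP orientation; "force": force on the tool from outside, world axes, zero at the start; "moment": the same for the moment, N m; "grip_width": opening from 0.0 (shut) to 1.0 (fully open); "grip_force": force on a finger pad.
Only numpy, scipy, OpenCV 4.12 (cv2) and the standard library are available. Lean on these libraries where they do the work, as an engineer would, in place of code of your own. Each camera call takes 0.05 s, during which the arm holds its last target. There are 200 camera calls.

TASK

Stand the two long bolts on their heads side by side on the slide's carriage, one in the middle of each bay, and let go of them; leave the short bolt and the other things alone. Then take the carriage's upright handle and slide it along the rail towards the detent block until the spring ball clicks into the notch in the carriage's side, without driving on past the notch or upsetting the bolts. Finish there still holding the handle between the fingers, with the carriage at rest in the notch.

Things in the scene. Friction and masses are not known exactly. Their poses are not given: they have to be found in the camera images.
- rail: Fixed steel guide rail on a 72 x 350 mm foot plate, lying on the bench. Origin: centre of its underside on the bench. Its y axis runs along the rail; the carriage slides towards +y and starts near the -y end. Its x axis points away from the robot, across the rail. Stop blocks at both ends.
- carriage: Grey metal carriage on the rail, 64 mm wide (its x), 160 mm long (its y), deck top 40 mm above the bench; axes parallel to the rail's. Origin: on the bench level under the carriage's middle. It can only slide along the rail (130 mm of travel, 1 to 2 N of drag). On the deck: the handle near its -y end, then two bays framed by ridges 5 mm high and 4 mm wide.
- handle_grip (a point): Grip point on the carriage's upright round handle (black cylinder of 18 mm diameter, 46 mm long, on a thin stem, spanning 62 to 108 mm above the bench). The point is on the handle's axis, 86 mm above the bench; the axis is 50 mm from the carriage origin towards -y.
- bay_1 (a point): Centre of the floor of the bay next to the handle (59.5 mm from the handle's axis), at deck height, 40 mm above the bench. The bay is 52 mm across the rail by 39 mm along it, inside the ridges.
- bay_2 (a point): Centre of the floor of the other bay, 43 mm further along +y; same size.
- notch (a point): Middle of the notch, a gap 9 mm wide in the carriage's side face towards the robot (-x side), 33 mm above the bench. It moves with the carriage; it starts 55 to 110 mm short (on the -y side) of the ball.
- detent_block: Small dark steel block (34 x 30 x 44 mm) fixed on the bench in front of the rail, which holds a spring-loaded steel ball of 12 mm diameter that presses on the carriage's side face. Origin: on the bench, under the block's middle; axes parallel to the rail's. Its place along the rail differs from start to start.
- ball_tip (a point): Tip of the spring ball, 33 mm above the bench; axes as the rail's. When the notch comes level with it along the rail, the ball drops 2 mm into the notch: over the last 4 mm the push needed vanishes and the ball draws the carriage in and centres it, also when the handle is let loose there; pushing on, the carriage stays put until it jumps out at about 14 N.
- long_bolt_1: One of two alike steel hexagon bolts, 67 mm long overall, standing on the head: head 22 mm wide and 8 mm high at the bottom, shank of 12 mm diameter pointing up. 0.06 kg or somewhat more or less. Origin: centre of the underside of the head; z up along the shank. Either long bolt may go in either bay.
- long_bolt_2: The other long bolt; as long_bolt_1. The three bolts stand at least 55 mm apart, in front of a fixed open bin 115 mm high, whose near face runs obliquely (from near the carriage, away from the robot towards -y, along about [0.41, -0.91]) and is at least 65 mm from any bolt.
- short_bolt: Shorter, thinner bolt, 50 mm long (head 18 mm wide, shank 10 mm), standing likewise among the long ones. To be left alone. Origin: centre of the head's underside.
- bearing: Steel ball bearing lying flat, 52 mm diameter, 15 mm high; to be left alone. Origin: centre of its underside.
- tape: Roll of black tape lying flat, 72 mm diameter, 18 mm high; to be left alone. Origin: centre of its underside.
Not all that is in view belongs to the job. Of the things like the detent_block, leave any that is purple or red; of the rest the larger one is meant.

How it is judged (in metres and radians):
On the way:
1. both long bolts stand on their heads in the bays, one in each, let go of, with the carriage still at least 30 mm short of its notch (((horizontal distance between long_bolt_1 and bay_1 below 0.009 m and horizontal distance between long_bolt_2 and bay_2 below 0.009 m) or (horizontal distance between long_bolt_1 and bay_2 below 0.009 m and horizontal distance between long_bolt_2 and bay_1 below 0.009 m)) and angle between each of long_bolt_1, long_bolt_2's own z axis and vertical below 0.1 rad and z of long_bolt_1 in the frame of carriage between 0.036 and 0.044 m and contact force between the fingers and long_bolt_1 below 0.1 N and z of long_bolt_2 in the frame of carriage between 0.036 and 0.044 m and contact force between the fingers and long_bolt_2 below 0.1 N and y of notch in the frame of ball_tip below -0.03 m), for 0.2 s.
At the end, for the whole second after the job is handed in: Each bay holds one upright long bolt (tilt under 0.1 rad, within 9 mm of the bay's centre), untouched; notch level with the ball within 2 mm; carriage at rest; handle held between the fingers (over 2 N, grasp point within 12 mm of its axis) (((horizontal distance between long_bolt_1 and bay_1 below 0.009 m and horizontal distance between long_bolt_2 and bay_2 below 0.009 m) or (horizontal distance between long_bolt_1 and bay_2 below 0.009 m and horizontal distance between long_bolt_2 and bay_1 below 0.009 m)) and angle between each of long_bolt_1, long_bolt_2's own z axis and vertical below 0.1 rad and z of long_bolt_1 in the frame of carriage between 0.036 and 0.044 m and contact force between the fingers and long_bolt_1 below 0.1 N and z of long_bolt_2 in the frame of carriage between 0.036 and 0.044 m and contact force between the fingers and long_bolt_2 below 0.1 N and y of notch in the frame of ball_tip between -0.002 and 0.002 m and linear speed of carriage below 0.005 m/s and contact force between the fingers and carriage above 2 N and horizontal distance between the grasp point and handle_grip below 0.012 m and distance between the grasp point and handle_grip below 0.035 m); the arm keeps its last pose, push and grip.
It fails at once if the carriage is driven more than 10 mm past the notch (y of notch in the frame of ball_tip above 0.01 m).
It fails at once if the short bolt is pushed out of its place by more than 25 mm (distance of short_bolt from where it was at the start of the episode above 0.025 m).
It fails at once if the bearing is pushed out of its place by more than 25 mm (distance of bearing from where it was at the start of the episode above 0.025 m).
It fails at once if the roll of tape is pushed out of its place by more than 25 mm (distance of tape from where it was at the start of the episode above 0.025 m).
It also fails if it takes over 67 s, if anything falls off the work surface, if the arm or the gripper's body presses on something with over 40 N, if the wrist force passes 120 N, or if a joint passes its speed limit or range.

## Working session

There is one attempt and no reset: what is moved stays moved. The work goes in short steps, Python scripts to look and compute and a tool call to move; the robot and the scene stay as the last step left them, time stands still between calls to the robot, and variables do not carry over. Pictures are saved under pics/ and viewed, at most 10 in all, crops included, and the job is handed in when it is done.

Besides the shell and the picture viewer there is one more tool, called after "Emit:" in YAML: its name, and indented under it one key for each argument. step_arm: Moves the arm, as the interface text tells. Its arguments: {"type":"object","properties":{"steps":{"type":"array","items":{"type":"array"}}},"required":["steps"]}

```bash
mkdir -p pics
cat > h.py <<'E'
import numpy as np,cv2
from plant import arm
def cam(n,save=None):
    M=arm.camera_model(n); im,d=arm.camera(n)
    if save: cv2.imwrite('pics/'+save,im[:,:,::-1])
    return im,d,M
def pt(M,u,v,d):
    K=M['K'];T=np.array(M['world_from_camera'])
    p=np.linalg.inv(K)@np.array([u,v,1.])*d
    return T[:3,:3]@p+T[:3,3]
def cloud(d,M):
    K=np.array(M['K']);T=np.array(M['world_from_camera'])
    v,u=np.mgrid[:d.shape[0],:d.shape[1]]
    p=np.stack([(u-K[0,2])/K[0,0]*d,(v-K[1,2])/K[1,1]*d,d],-1)
    return p@T[:3,:3].T+T[:3,3]
E
python3 - <<'E'
from h import *
np.set_printoptions(precision=4,suppress=True)
s=arm.state();print(s['time_s'],s['tcp_pos'],s['tcp_rot'],s['grip_width'],s['force'])
for n in ['top','scene']:
    im,d,M=cam(n,n+'1.png');P=cloud(d,M)
    print(n,np.array(M['world_from_camera'])[:3,3],M['K'][0][0])
    for t in ['long_bolt_1','short_bolt','detent_block','carriage','handle_grip','rail','bearing','tape']:
        for r in arm.find_in(t,n)[:4]:
            l,tp,ri,b=r['extent'];u,v=(l+ri)/2,(tp+b)/2
            print(t,round(r['p'],2),np.round(r['extent']),P[int(v),int(u)])
E
```

```text
0.0 [ 0.328  -0.646   0.2444] [[ 0.8916  0.4528 -0.0008]
 [ 0.4528 -0.8916  0.0013]
 [-0.0001 -0.0016 -1.    ]] 1.0017661604017145 [0.1213 0.3119 0.4323]
top [0.4118 0.0595 1.0713] 391.6496814374664
long_bolt_1 0.42 [417. 226. 430. 230.] [ 0.4657 -0.3438  0.0484]
short_bolt 0.53 [228. 188. 287. 212.] [0.5392 0.094  0.0398]
short_bolt 0.45 [364. 235. 373. 243.] [ 0.4363 -0.1962  0.0541]
detent_block 0.46 [231. 213. 243. 228.] [0.483  0.1486 0.0432]
detent_block 0.44 [190. 227. 208. 244.] [0.4434 0.2447 0.0426]
carriage 0.72 [228. 188. 291. 218.] [0.5311 0.0886 0.0404]
handle_grip 0.83 [227. 188. 287. 214.] [0.5365 0.0939 0.0401]
rail 0.78 [170. 187. 300. 218.] [0.5305 0.1543 0.0435]
bearing 0.81 [323. 228. 342. 251.] [ 0.4347 -0.1106  0.0001]
bearing 0.62 [226. 186. 292. 217.] [0.5338 0.0886 0.0406]
tape 0.78 [123. 201. 154. 228.] [ 0.5016  0.4193 -0.0008]
scene [-0.119  -0.7136  0.85  ] 453.122659800768
long_bolt_1 0.53 [356. 277. 369. 304.] [ 0.4414 -0.2798  0.0385]
long_bolt_1 0.5 [390. 296. 395. 317.] [ 0.4625 -0.3529  0.0354]
short_bolt 0.58 [331. 265. 338. 286.] [ 0.4475 -0.1821  0.0014]
detent_block 0.65 [267. 216. 276. 230.] [0.4294 0.0547 0.0261]
detent_block 0.57 [233. 182. 244. 196.] [0.4378 0.2298 0.0334]
detent_block 0.55 [263. 188. 277. 209.] [0.4808 0.1322 0.0375]
carriage 0.76 [268. 182. 317. 222.] [0.5183 0.0724 0.0411]
handle_grip 0.94 [270. 179. 318. 218.] [0.5288 0.0809 0.0453]
rail 0.59 [240. 160. 319. 232.] [0.5081 0.1201 0.0389]
bearing 0.7 [298. 248. 320. 267.] [ 0.4376 -0.0975  0.0045]
tape 0.85 [211. 154. 233. 168.] [0.5058 0.4325 0.0048]
tape 0.62 [261. 190. 272. 209.] [0.4759 0.1406 0.0312]
```

Run:
```python
import cv2
a=cv2.imread('pics/top1.png')[160:280,110:470]
b=cv2.imread('pics/scene1.png')[140:340,190:430]
cv2.imwrite('pics/v1.png',cv2.vconcat([cv2.resize(a,(780,260),interpolation=2),cv2.copyMakeBorder(cv2.resize(b,(396,330),interpolation=2),0,0,0,384,0)]))
```

```text
(no output)
```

View pics/v1.png

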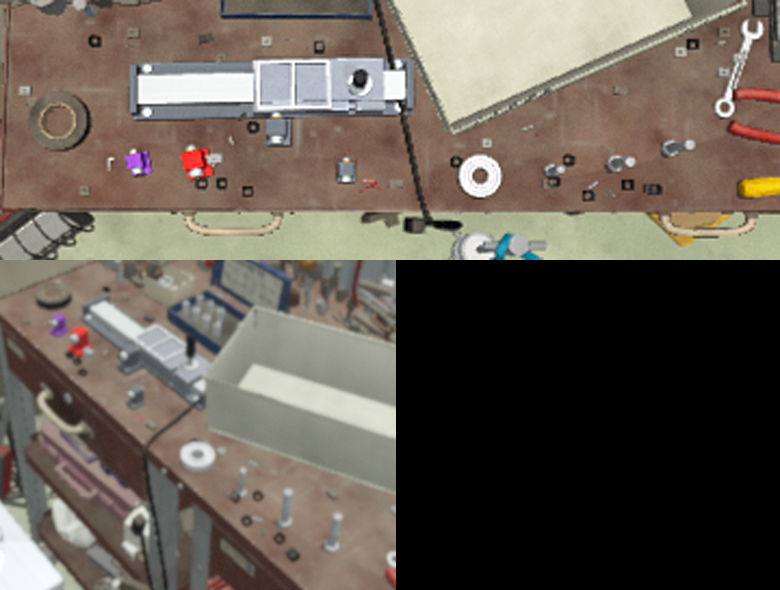

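The view shows three bolts. The short one is next to the bearing (top picture about px 365,238) and the two long ones are at about (396,235) and (424,228). The dark detent block touching the rail is at about (238,220), with the handle at about (276,196). The red, purple and smaller dark blocks are decoys.

Run:
```python
from h import *
np.set_printoptions(precision=4,suppress=True)
im,d,M=cam('top');P=cloud(d,M).reshape(-1,3)
im2,d2,M2=cam('scene');Q=cloud(d2,M2).reshape(-1,3)
for nm,A in [('top',P),('scene',Q)]:
    print(nm)
    m=(A[:,0]>.38)&(A[:,0]<.56)&(A[:,1]>-.42)&(A[:,1]<-.15)&(A[:,2]>.012)&(A[:,2]<.09)
    B=A[m]
    for c in [(.44,-.19),(.44,-.265),(.465,-.335)]:
        k=B[np.hypot(B[:,0]-c[0],B[:,1]-c[1])<.035]
        if len(k): print(c,len(k),np.median(k,0),k.max(0),k.min(0)); t=k[k[:,2]>k[:,2].max()-.008];print('   toppts',len(t),t.mean(0))
    m=(A[:,0]>.45)&(A[:,0]<.62)&(A[:,1]>-.06)&(A[:,1]<.2)
    B=A[m]
    h=B[(B[:,2]>.065)&(B[:,2]<.115)&(B[:,0]<.58)&(B[:,1]>-.03)];print('handle',len(h),h.mean(0),h.min(0),h.max(0))
    t=h[h[:,2]>.1];print('  top',len(t),t.mean(0))
    c=B[(B[:,2]>.034)&(B[:,2]<.05)&(B[:,1]>-.04)]
    print('deck',len(c)); 
    if len(c): r=cv2.minAreaRect(c[:,:2].astype(np.float32));print(r)
```

```text
top
(0.44, -0.19) 25 [ 0.4364 -0.1966  0.0452] [ 0.4396 -0.1929  0.0534] [ 0.4313 -0.2021  0.0129]
   toppts 12 [ 0.4364 -0.1983  0.0508]
(0.44, -0.265) 44 [ 0.445  -0.2742  0.0551] [ 0.4508 -0.2718  0.0709] [ 0.4396 -0.2836  0.0144]
   toppts 18 [ 0.4453 -0.2773  0.0672]
(0.465, -0.335) 51 [ 0.465  -0.3458  0.0537] [ 0.4716 -0.3423  0.0713] [ 0.46   -0.3556  0.0137]
   toppts 16 [ 0.4659 -0.3492  0.0671]
handle 74 [0.5468 0.0248 0.1022] [ 0.5318 -0.0293  0.0681] [0.5781 0.0521 0.1147]
  top 55 [0.5468 0.0277 0.1082]
deck 1552
((0.5413645505905151, 0.07303798198699951), (0.10391133278608322, 0.20998388528823853), 14.81735610961914)
scene
(0.44, -0.19) 54 [ 0.4347 -0.2009  0.0353] [ 0.4415 -0.1946  0.0531] [ 0.4302 -0.205   0.0125]
   toppts 16 [ 0.4359 -0.1997  0.0499]
(0.44, -0.265) 103 [ 0.4432 -0.2817  0.0432] [ 0.4529 -0.2715  0.0698] [ 0.439  -0.2865  0.0125]
   toppts 22 [ 0.4458 -0.2785  0.0655]
(0.465, -0.335) 101 [ 0.4632 -0.3524  0.0462] [ 0.4728 -0.3455  0.0687] [ 0.4591 -0.3561  0.0155]
   toppts 27 [ 0.4655 -0.3508  0.0656]
handle 162 [0.5504 0.0138 0.0914] [ 0.531  -0.0298  0.0651] [0.5799 0.0527 0.1149]
  top 58 [0.5518 0.0109 0.1073]
deck 875
((0.5411401391029358, 0.07221657782793045), (0.10514725744724274, 0.21405300498008728), 15.177756309509277)
```

Emit:
step_arm:
  steps:
    - [[0, 0, -0.1223], [0, 0, 0], 1]
    - [[0, 0, -0.1223], [0, 0, 0], 1]
    - [[0, 0, -0.1223], [0, 0, 0], 1]
    - [[0, 0, -0.1223], [0, 0, 0], 1]
    - [[0, 0, -0.1223], [0, 0, 0], 1]
    - [[0, 0, -0.1223], [0, 0, 0], 1]
    - [[0, 0, -0.1223], [0, 0, 0], 0.2]
    - [[0, 0, -0.1223], [0, 0, 0], 0.2]
    - [[0, 0, -0.1223], [0, 0, 0], 0.2]
    - [[0, 0, 0], [0.035, 0.014, 0], 0.2]
    - [[0, 0, 0], [0.035, 0.014, 0], 0.2]
    - [[0, 0, 0], [0.035, 0.014, 0], 0.2]
    - [[0, 0, 0], [0.035, 0.014, 0], 0.2]
    - [[0, 0, 0], [0.035, 0.014, 0], 0.2]
    - [[0, 0, 0], [0.035, 0.014, 0], 0.2]
    - [[0, 0, 0], [0.035, 0.014, 0], 0.2]
    - [[0, 0, 0], [0.035, 0.014, 0], 0.2]
    - [[0, 0, 0], [0.015, 0.014, 0], 0.2]
    - [[0, 0, 0], [0, 0, 0], 0.2]

```text
time_s: 2.58
tcp_pos: [0.4578, -0.3467, 0.246]
tcp_rot: [[-0.007, 1.0, 0.003], [1.0, 0.007, 0.001], [0.001, 0.003, -1.0]]
force: [-0.1, -0.7, 0.8]
grip_width: 0.6
grip_force: 0.0
```

```bash
cat >> h.py <<'E'
np.set_printoptions(precision=4,suppress=True)
def bolts(A,cs):
    for c in cs:
        k=A[(np.hypot(A[:,0]-c[0],A[:,1]-c[1])<.03)&(A[:,2]>.02+c[2])&(A[:,2]<.09+c[2])]
        if len(k):
            t=k[k[:,2]>k[:,2].max()-.004]; lo,hi=t.min(0),t.max(0)
            print('bolt',c,len(t),'mean',t.mean(0),'mid',(lo+hi)/2,'ext',hi-lo)
def st():
    s=arm.state();print('t',s['time_s'],'tcp',np.array(s['tcp_pos']),'F',np.array(s['force']),'w',s['grip_width'],'gf',s['grip_force']);return s
E
python3 - <<'E'
from h import *
s=st();print(s['tcp_rot'])
im,d,M=cam('wrist','w1.png');print(np.array(M['world_from_camera']))
bolts(cloud(d,M).reshape(-1,3),[(.446,-.278,0),(.466,-.349,0),(.436,-.199,0)])
for r in arm.find_in('long_bolt_1','wrist')[:3]: print(r)
E
```

```text
t 2.5833 tcp [ 0.4578 -0.3467  0.246 ] F [-0.0555 -0.7228  0.807 ] w 0.6001294577981826 gf 0.0
[[-0.0068  1.      0.0025]
 [ 1.      0.0068  0.0011]
 [ 0.001   0.0025 -1.    ]]
[[ 1.      0.0069  0.0048  0.4577]
 [ 0.008  -0.9597 -0.2811 -0.2748]
 [ 0.0026  0.2811 -0.9597  0.3749]
 [ 0.      0.      0.      1.    ]]
bolt (0.446, -0.278, 0) 156 mean [ 0.4478 -0.2771  0.0671] mid [ 0.4475 -0.2769  0.0673] ext [0.0111 0.0114 0.0038]
bolt (0.466, -0.349, 0) 135 mean [ 0.4684 -0.3483  0.0669] mid [ 0.4686 -0.3486  0.0665] ext [0.0109 0.0116 0.0038]
bolt (0.436, -0.199, 0) 126 mean [ 0.4385 -0.1977  0.0508] mid [ 0.4384 -0.1978  0.0508] ext [0.0084 0.0094 0.0039]
{'extent': [258.3, 105.2, 273.8, 125.0], 'p': 0.77}
{'extent': [278.8, 173.6, 292.8, 204.3], 'p': 0.67}
```

View pics/w1.png

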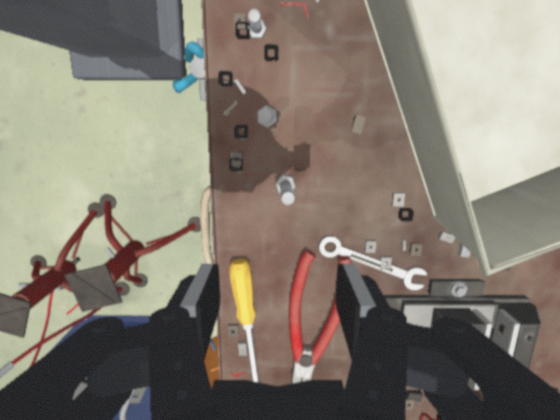

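The wrist view, its calibration fitting the depth, has the long bolts' tops at about (266,116) and (287,190). I'll grasp the nearer one.

Emit:
step_arm:
  steps:
    - [[0, 0, 0], [-0.002, 0.011, 0.02], 0.2]
    - [[0, 0, 0], [0, 0, 0.035], 0.2]
    - [[0, 0, 0], [0, 0, 0.035], 0.2]
    - [[0, 0, 0], [0, 0, 0.035], 0.2]
    - [[0, 0, 0], [0, 0, 0.03], 0.2]
    - [[0, 0, 0], [0, 0, 0.025], 0.2]
    - [[0, 0, 0], [0, 0, 0.022], 0.2]
    - [[0, 0, 0], [0, 0, 0], 0.2]
    - [[0, 0, 0], [0, 0, 0], -1]
    - [[0, 0, 0], [0, 0, 0], -1]
    - [[0, 0, 0], [0, 0, 0], -1]
    - [[0, 0, 0], [0, 0, 0], -1]
    - [[0, 0, 0], [0, 0, 0], -1]
    - [[0, 0, 0], [0, 0, 0], -1]
    - [[0, 0, 0], [0, 0, 0], -1]

```text
time_s: 3.93
tcp_pos: [0.4658, -0.3544, 0.0448]
tcp_rot: [[0.001, 1.0, 0.002], [1.0, -0.001, -0.002], [-0.002, 0.002, -1.0]]
force: [-0.3, -0.5, 7.7]
grip_width: 0.123
grip_force: 59.0
```

Emit:
step_arm:
  steps:
    - [[0, 0, 0], [0, 0, -0.02], -1]
    - [[0, 0, 0], [0, 0, -0.03], -1]
    - [[0, 0, 0], [0, 0, -0.035], -1]
    - [[0, 0, 0], [0, 0, -0.035], -1]
    - [[0, 0, 0], [0, 0, -0.035], -1]
    - [[0, 0, 0], [0, 0, -0.02], -1]
    - [[0, 0, 0], [0, 0, 0], -1]
    - [[0, 0, 0], [0, 0, 0], -1]

```text
time_s: 4.6
tcp_pos: [0.4655, -0.3539, 0.22]
tcp_rot: [[0.001, 1.0, 0.002], [1.0, -0.001, -0.002], [-0.002, 0.002, -1.0]]
force: [0.6, 0.3, -0.4]
grip_width: 0.121
grip_force: 58.5
```

Run:
```python
from h import *
s=st();print(s['tcp_rot'])
im,d,M=cam('wrist','w2.png')
A=cloud(d,M).reshape(-1,3);p=np.array(s['tcp_pos'])
k=A[(abs(A-p)<[.02,.03,.06]).all(1)]-p
print(len(k));H=np.histogram(k[:,2],12);print(H)
for z0 in np.arange(-.05,.04,.01):
    q=k[(k[:,2]>=z0)&(k[:,2]<z0+.01)]
    if len(q): print(round(z0,2),len(q),q.min(0),q.max(0),q.mean(0))
```

```text
t 4.6 tcp [ 0.4655 -0.3539  0.22  ] F [ 0.5791  0.2611 -0.3759] w 0.12148486111112128 gf 58.48410487174988
[[ 0.0007  1.      0.0024]
 [ 1.     -0.0006 -0.0022]
 [-0.0022  0.0024 -1.    ]]
12076
(array([ 634,  163,  169,  179,  663,  931, 1135, 2121, 1395, 1600,  565,
       2521]), array([-0.0447, -0.036 , -0.0273, -0.0186, -0.0098, -0.0011,  0.0076,
        0.0164,  0.0251,  0.0338,  0.0425,  0.0513,  0.06  ]))
-0.05 83 [-0.0092  0.005  -0.0447] [ 0.0112  0.0163 -0.04  ] [ 0.0007  0.0134 -0.0418]
-0.04 665 [-0.0096 -0.0006 -0.04  ] [ 0.0115  0.0162 -0.0301] [ 0.0009  0.0098 -0.0365]
-0.03 190 [-0.0047  0.0069 -0.0298] [ 0.0068  0.0121 -0.02  ] [ 0.001   0.0106 -0.0248]
-0.02 198 [-0.0084  0.0072 -0.0199] [ 0.0066  0.0121 -0.01  ] [ 0.0007  0.0108 -0.015 ]
-0.01 771 [-0.0178  0.0061 -0.01  ] [ 0.0195  0.0124 -0.    ] [ 0.0009  0.0099 -0.0045]
0.0 1117 [-0.0181  0.0061  0.    ] [0.0197 0.0124 0.01  ] [0.0008 0.0095 0.0052]
0.01 1229 [-0.0181 -0.0109  0.01  ] [0.0197 0.0123 0.02  ] [0.0008 0.0091 0.0147]
0.02 2165 [-0.02   -0.0114  0.02  ] [0.0199 0.014  0.03  ] [0.0007 0.006  0.0236]
0.03 2107 [-0.0185 -0.0116  0.03  ] [0.02   0.0143 0.04  ] [0.0006 0.0087 0.0346]
```

View pics/w2.png

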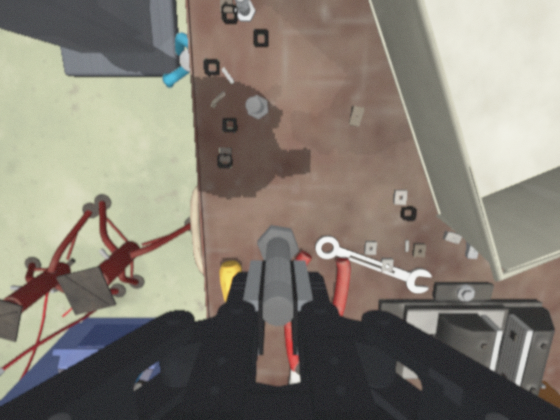

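The bolt is held upright: its head is at about (278,243), and its axis is about +6 mm in y from the TCP. Carrying it to the carriage.

Emit:
step_arm:
  steps:
    - [[0, 0, 0], [0.02, 0.0075, -0.006], -1]
    - [[0, 0, 0], [0.035, 0.0075, -0.006], -1]
    - [[0, 0, 0], [0.035, 0.0075, -0.006], -1]
    - [[0, 0, 0], [0.035, 0.0075, -0.006], -1]
    - [[0, 0, 0], [0.035, 0.0075, -0.006], -1]
    - [[0, 0, 0], [0.035, 0.0075, -0.006], -1]
    - [[0, 0, 0], [0.035, 0.0075, -0.006], -1]
    - [[0, 0, 0], [0.035, 0.0075, -0.006], -1]
    - [[0, 0, 0], [0.035, 0.0075, -0.006], -1]
    - [[0, 0, 0], [0.035, 0.0075, -0.006], -1]
    - [[0, 0, 0], [0.02, 0, 0], -1]
    - [[0, 0, 0], [0, 0, 0], -1]
    - [[0, 0, 0], [0, 0, 0], -1]

```text
time_s: 5.73
tcp_pos: [0.5397, 0.0027, 0.2768]
tcp_rot: [[-0.003, 1.0, -0.003], [1.0, 0.003, 0.0], [0.0, -0.003, -1.0]]
force: [-0.2, -0.5, -1.8]
grip_width: 0.12
grip_force: 58.5
```

Run:
```python
from h import *
s=st();print(s['tcp_rot'])
im,d,M=cam('wrist','w3.png')
np.savez('w3.npz',im=im,d=d,K=M['K'],T=M['world_from_camera'])
```

```text
t 5.7333 tcp [0.5397 0.0027 0.2768] F [-0.1586 -0.5426 -1.785 ] w 0.11973977145735265 gf 58.49828660488129
[[-0.0029  1.     -0.0027]
 [ 1.      0.0029  0.    ]
 [ 0.     -0.0027 -1.    ]]
```

View pics/w3.png

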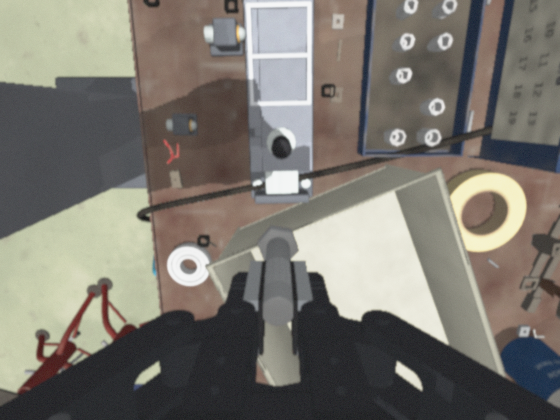

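The wrist view shows the carriage. Its ridges cross at rows of about 4, 55 and 103, between columns 249 and 312. The handle is at about (281,147) and the detent block at about (226,35).

Run:
```python
from h import *
z=np.load('w3.npz');im,d=z['im'],z['d'];M=dict(K=z['K'],world_from_camera=z['T']);P=cloud(d,M)
g=im.min(2).astype(int)
print('row55 cols',g[75,240:322]);print('col280 rows',g[0:115,281])
def onz(u,v,h):
    K=M['K'];T=M['world_from_camera'];r=T[:3,:3]@np.linalg.inv(K)@[u,v,1];c=T[:3,3];return c+r*(h-c[2])/r[2]
hd=P[125:165,265:300].reshape(-1,3);hd=hd[(hd[:,2]>.1)&(hd[:,2]<.115)];print('handletop',len(hd),hd.mean(0),hd.min(0),hd.max(0))
# block
b=P[0:70,195:262].reshape(-1,3);b=b[(b[:,2]>.04)&(b[:,2]<.05)&(b[:,0]<.51)];print('block',b.min(0),b.max(0))
for v in (75,30):
  for h in (.045,): print('edges row',v,[onz(u,v,h) for u in (246,252,309,314)])
print('depth z deck',P[80,280],P[30,280],P[55,280],P[103,280])
import numpy as np
w=(g>185).astype(np.uint8);w[110:]=0;w[:,:240]=0;w[:,320:]=0
for r0,r1 in ((0,12),(48,62),(96,110)):
  for c in (262,280,300):
    col=g[r0:r1,c];print((r0,c),col, end=' ')
    rr=np.arange(r0,r1);ww=np.clip(col-np.median(col),0,None);print(onz(c,(rr*ww).sum()/max(ww.sum(),1),.045))
```

```text
row55 cols [ 94  98 100 100 102 105 127 152 194 232 243 245 237 205 185 183 186 183
 174 154 167 180 182 183 183 183 184 186 184 184 183 183 181 181 182 184
 184 184 183 184 188 186 183 185 184 185 187 185 183 185 183 183 182 184
 185 184 186 186 186 189 186 185 185 187 182 173 180 223 242 245 241 216
 158 117 106 102  98  99 101 102  99  97]
col280 rows [195 216 235 244 246 244 230 186 166 179 190 190 192 191 197 192 193 194
 196 194 196 195 196 198 196 196 195 197 195 196 194 199 195 194 194 198
 195 196 195 195 195 195 195 197 192 194 192 193 191 189 190 185 193 220
 239 244 242 227 192 177 183 185 185 186 186 185 184 185 188 185 185 185
 186 185 184 186 186 184 184 187 182 184 185 184 184 184 183 184 185 182
 183 183 185 184 186 186 186 183 187 190 202 228 242 244 239 220 194 182
 186 184 186 184 183 182 183]
handletop 349 [0.5429 0.0459 0.1077] [0.5344 0.0371 0.1   ] [0.5513 0.0544 0.1106]
block [0.47   0.1148 0.04  ] [0.51   0.1738 0.0469]
edges row 75 [array([0.5092, 0.1089, 0.045 ]), array([0.515 , 0.1089, 0.045 ]), array([0.5697, 0.1091, 0.045 ]), array([0.5745, 0.1091, 0.04
[... 348 characters left out ...]
[195 216 235 244 246 244 230 189 166 181 188 192] [0.5415 0.1696 0.045 ]
(0, 300) [199 223 240 245 245 241 216 183 180 189 190 191] [0.5597 0.17   0.045 ]
(48, 262) [194 192 187 186 187 210 232 242 243 236 211 182 179 181] [0.5247 0.1262 0.045 ]
(48, 280) [192 192 186 186 194 220 238 244 242 227 195 175 182 184] [0.5418 0.1266 0.045 ]
(48, 300) [184 182 185 190 211 232 242 244 238 218 186 182 182 182] [0.5607 0.1271 0.045 ]
(96, 262) [180 180 183 183 188 215 237 243 242 230 202 183 179 174] [0.5243 0.083  0.045 ]
(96, 280) [186 185 186 189 203 227 241 244 239 221 197 185 183 184] [0.542  0.0835 0.045 ]
(96, 300) [184 187 186 183 205 232 243 242 234 211 192 187 186 185] [0.5617 0.0838 0.045 ]
```

Emit:
step_arm:
  steps:
    - [[0, 0, 0], [0.02, 0.001, 0], -1]
    - [[0, 0, 0], [0.035, 0, 0], -1]
    - [[0, 0, 0], [0.035, 0, 0], -1]
    - [[0, 0, 0], [0.033, 0, 0], -1]
    - [[0, 0, 0], [0.016, 0, 0.02], -1]
    - [[0, 0, 0], [0, 0, 0.03], -1]
    - [[0, 0, 0], [0, 0, 0.035], -1]
    - [[0, 0, 0], [0, 0, 0.03], -1]
    - [[0, 0, 0], [0, 0, 0.03], -1]
    - [[0, 0, 0], [0, 0, 0.02], -1]
    - [[0, 0, 0], [0, 0, 0], -1]
    - [[0, 0, 0], [0, 0, 0], -1]

```text
time_s: 6.78
tcp_pos: [0.5408, 0.1389, 0.1121]
tcp_rot: [[0.002, 1.0, -0.003], [1.0, -0.002, -0.002], [-0.002, -0.003, -1.0]]
force: [0.2, 0.1, -0.6]
grip_width: 0.12
grip_force: 58.5
```

Emit:
step_arm:
  steps:
    - [[0, 0, 0], [0.003, 0, 0.012], -1]
    - [[0, 0, 0], [0, 0, 0.01], -1]
    - [[0, 0, 0], [0, 0, 0.003], -1]
    - [[0, 0, 0], [0, 0, 0.001], -1]
    - [[0, 0, 0], [0, 0, 0.0], -1]
    - [[0, 0, 0], [0, 0, 0.0], -1]

```text
time_s: 7.28
tcp_pos: [0.5416, 0.1435, 0.0876]
tcp_rot: [[0.0, 1.0, 0.0], [1.0, -0.0, 0.0], [0.0, 0.0, -1.0]]
force: [-0.5, -0.2, -0.7]
grip_width: 0.122
grip_force: 58.5
```

Run:
```python
from h import *
s=st()
im,d,M=cam('wrist','w4.png')
A=cloud(d,M).reshape(-1,3);p=np.array(s['tcp_pos'])
k=A[(abs(A-p)<[.02,.03,.06]).all(1)]-p
for z0 in np.arange(-.05,.04,.01):
    q=k[(k[:,2]>=z0)&(k[:,2]<z0+.01)]
    if len(q): print(round(z0,2),len(q),q.min(0),q.max(0))
```

```text
t 7.2833 tcp [0.5416 0.1435 0.0876] F [-0.514  -0.1754 -0.739 ] w 0.12245838424134566 gf 58.51339638233185
-0.05 3912 [-0.02   -0.0122 -0.0497] [ 0.02  0.03 -0.04]
-0.04 664 [-0.0097 -0.0012 -0.04  ] [ 0.0113  0.0161 -0.03  ]
-0.03 183 [-0.0051  0.0051 -0.03  ] [ 0.0067  0.012  -0.02  ]
-0.02 203 [-0.008   0.0071 -0.02  ] [ 0.0127  0.0123 -0.01  ]
-0.01 800 [-0.0181  0.0061 -0.01  ] [ 0.0196  0.0123 -0.    ]
0.0 1089 [-0.018   0.0058  0.    ] [0.0197 0.0123 0.01  ]
0.01 1244 [-0.018  -0.0108  0.01  ] [0.0195 0.0124 0.02  ]
0.02 2168 [-0.02   -0.0117  0.02  ] [0.0199 0.014  0.03  ]
0.03 2104 [-0.02   -0.0118  0.03  ] [0.02   0.0143 0.04  ]
```

Emit:
step_arm:
  steps:
    - [[0, 0, 0], [-0.0015, -0.0005, 0.001], -1]
    - [[0, 0, 0], [0, 0, 0.001], -1]
    - [[0, 0, 0], [0, 0, 0.001], -1]
    - [[0, 0, 0], [0, 0, 0.0005], -1]
    - [[0, 0, 0], [0, 0, 0.0], -1]

```text
time_s: 7.75
tcp_pos: [0.5411, 0.1419, 0.0846]
tcp_rot: [[0.0, 1.0, 0.001], [1.0, -0.0, -0.0], [-0.0, 0.001, -1.0]]
force: [-2.1, -2.0, 10.7]
grip_width: 0.125
grip_force: 60.0
```

Emit:
step_arm:
  steps:
    - [[0, 0, 0], [0, 0, 0], -0.5]
    - [[0, 0, 0], [0, 0, 0], 0]
    - [[0, 0, 0], [0, 0, 0], 0.2]
    - [[0, 0, 0], [0, 0, 0], 0.2]
    - [[0, 0, 0], [0, 0, 0], 0.2]
    - [[0, 0, 0], [0, 0, -0.015], 0.2]
    - [[0, 0, 0], [0, 0, -0.025], 0.2]
    - [[0, 0, 0], [0, 0, -0.03], 0.2]
    - [[0, 0, 0], [0, 0, -0.03], 0.2]
    - [[0, 0, 0], [-0.03, 0, -0.03], 0.2]
    - [[0, 0, 0], [-0.035, 0, -0.02], 0.2]
    - [[0, 0, 0], [-0.035, 0, 0], 0.2]
    - [[0, 0, 0], [-0.03, 0, 0], 0.2]
    - [[0, 0, 0], [0, 0, 0], 0.2]
    - [[0, 0, 0], [0, 0, 0], 0.2]

```text
time_s: 9.0
tcp_pos: [0.5407, 0.0104, 0.2332]
tcp_rot: [[0.004, 1.0, -0.0], [1.0, -0.004, -0.001], [-0.001, -0.0, -1.0]]
force: [-0.3, 1.3, 0.1]
grip_width: 0.605
grip_force: 0.0
```

Run:
```python
from h import *
s=st()
im,d,M=cam('wrist','w5.png');P=cloud(d,M)
np.savez('w5.npz',im=im,d=d,K=M['K'],T=M['world_from_camera'])
bolts(P.reshape(-1,3),[(.5415,.148,.04)])
cv2.imwrite('pics/w5c.png',cv2.resize(im[:230,150:370,::-1],None,fx=2.5,fy=2.5))
```

```text
t 9.0 tcp [0.5407 0.0104 0.2332] F [-0.2795  1.2507  0.1203] w 0.6045743768397436 gf 0.0
bolt (0.5415, 0.148, 0.04) 273 mean [0.5426 0.1469 0.1072] mid [0.5426 0.1467 0.1076] ext [0.011  0.01   0.0038]
```

View pics/w5c.png

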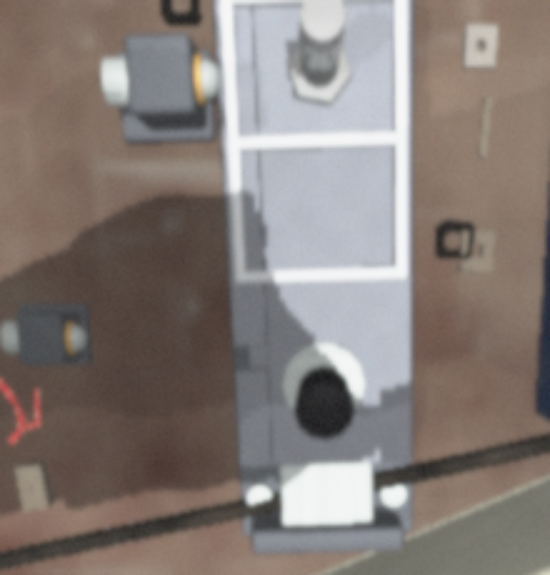

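The first bolt stands upright in the far bay. The ball is at crop pixel (210,77), about full (234,31). The notch is the dark gap at crop (240,356), about full (246,142).

Run:
```python
from h import *
z=np.load('w5.npz');im,d=z['im'],z['d'];M=dict(K=z['K'],world_from_camera=z['T']);P=cloud(d,M)
def onz(u,v,h):
    K=M['K'];T=M['world_from_camera'];r=T[:3,:3]@np.linalg.inv(K)@[u,v,1];c=T[:3,3];return c+r*(h-c[2])/r[2]
print('ball',onz(234.,30.8,.036),'notch',onz(246,142,.038),onz(246,142,.033))
g=im.mean(2).astype(int)
for c in (244,246,248,250):print(c,g[128:156,c])
i=im.astype(int);m=(i[:,:,0]-i[:,:,2]>70);m[60:]=0;m[:,:222]=0;m[:,245:]=0
v,u=np.nonzero(m);print('orange',u.min(),u.max(),v.min(),v.max(),onz(u.mean(),v.mean(),.033))
```

```text
ball [0.5054 0.148  0.036 ] notch [0.513  0.0563 0.038 ] [0.5126 0.0559 0.033 ]
244 [112 115 111 111 108 110 107 109 103  99  92  84  80  76  79  80  81  80
  79  80  88  93  96  94  94  95  90  91]
246 [116 117 118 114 114 115 115 113 113 108  98  88  86  84  81  82  82  83
  86  88  97 105 112 109 111 112 110 112]
248 [117 115 117 118 114 117 116 116 112 106  97  91  86  85  81  85  82  83
  86  89 101 109 110 111 111 115 112 110]
250 [116 115 114 115 116 118 117 114 116 116 109 107 106 106 106 102 103 100
  98  99  99 110 113 111 111 112 112 113]
orange 227 230 22 39 [0.5004 0.1493 0.033 ]
```

Emit:
step_arm:
  steps:
    - [[0, 0, 0], [-0.02, -0.005, 0], 0.2]
    - [[0, 0, 0], [-0.03, -0.01, 0], 0.2]
    - [[0, 0, 0], [-0.035, -0.012, 0], 0.2]
    - [[0, 0, 0], [-0.035, -0.012, 0], 0.2]
    - [[0, 0, 0], [-0.035, -0.012, 0], 0.2]
    - [[0, 0, 0], [-0.035, -0.012, 0], 0.2]
    - [[0, 0, 0], [-0.035, -0.012, 0], 0.2]
    - [[0, 0, 0], [-0.03, -0.01, 0], 0.2]
    - [[0, 0, 0], [-0.02, -0.005, 0], 0.2]
    - [[0, 0, 0], [-0.01, -0.003, 0], 0.2]
    - [[0, 0, 0], [0, 0, 0], 0.2]
    - [[0, 0, 0], [0, 0, 0], 0.2]

```text
time_s: 10.05
tcp_pos: [0.4486, -0.2709, 0.2331]
tcp_rot: [[-0.001, 1.0, 0.0], [1.0, 0.001, 0.001], [0.001, 0.0, -1.0]]
force: [0.7, 1.0, 0.2]
grip_width: 0.601
grip_force: 0.0
```

Emit:
step_arm:
  steps:
    - [[0, 0, 0], [-0.005, -0.001, 0.02], 0.2]
    - [[0, 0, 0], [0, 0, 0.035], 0.2]
    - [[0, 0, 0], [0, 0, 0.035], 0.2]
    - [[0, 0, 0], [0, 0, 0.035], 0.2]
    - [[0, 0, 0], [0, 0, 0.03], 0.2]
    - [[0, 0, 0], [0, 0, 0.02], 0.2]
    - [[0, 0, 0], [0, 0, 0.013], 0.2]
    - [[0, 0, 0], [0, 0, 0], 0.2]
    - [[0, 0, 0], [0, 0, 0], 0.2]

```text
time_s: 10.8
tcp_pos: [0.4477, -0.2751, 0.0449]
tcp_rot: [[-0.003, 1.0, -0.001], [1.0, 0.003, 0.002], [0.002, -0.001, -1.0]]
force: [0.8, 0.2, -0.1]
grip_width: 0.603
grip_force: 0.0
```

Emit:
step_arm:
  steps:
    - [[0, 0, 0], [-0.0015, 0, 0], 0.2]
    - [[0, 0, 0], [0, 0, 0], -1]
    - [[0, 0, 0], [0, 0, 0], -1]
    - [[0, 0, 0], [0, 0, 0], -1]
    - [[0, 0, 0], [0, 0, 0], -1]
    - [[0, 0, 0], [0, 0, 0], -1]
    - [[0, 0, 0], [0, 0, 0], -1]
    - [[0, 0, 0], [0, 0, 0], -1]
    - [[0, 0, 0], [0, 0, -0.02], -1]
    - [[0, 0, 0], [0, 0, -0.03], -1]
    - [[0, 0, 0], [0, 0, -0.035], -1]
    - [[0, 0, 0], [0, 0, -0.035], -1]
    - [[0, 0, 0], [0, 0, -0.035], -1]
    - [[0, 0, 0], [0, 0, -0.03], -1]
    - [[0, 0, 0], [0, 0, -0.01], -1]
    - [[0, 0, 0], [0, 0, 0], -1]

```text
time_s: 12.13
tcp_pos: [0.4476, -0.2797, 0.2431]
tcp_rot: [[0.001, 1.0, 0.004], [1.0, -0.001, -0.003], [-0.003, 0.004, -1.0]]
force: [0.7, 0.2, -1.2]
grip_width: 0.118
grip_force: 58.5
```

Emit:
step_arm:
  steps:
    - [[0, 0, 0], [0.02, 0.005, 0], -1]
    - [[0, 0, 0], [0.03, 0.008, 0], -1]
    - [[0, 0, 0], [0.035, 0.009, 0], -1]
    - [[0, 0, 0], [0.035, 0.009, 0], -1]
    - [[0, 0, 0], [0.035, 0.009, 0], -1]
    - [[0, 0, 0], [0.035, 0.009, 0], -1]
    - [[0, 0, 0], [0.035, 0.009, 0], -1]
    - [[0, 0, 0], [0.035, 0.009, 0], -1]
    - [[0, 0, 0], [0.035, 0.009, 0], -1]
    - [[0, 0, 0], [0.035, 0.009, 0], -1]
    - [[0, 0, 0], [0.03, 0.007, 0], -1]
    - [[0, 0, 0], [0.018, 0.002, 0], -1]
    - [[0, 0, 0], [0, 0, 0], -1]
    - [[0, 0, 0], [0, 0, 0], -1]
    - [[0, 0, 0], [0, 0, 0], -1]

```text
time_s: 13.38
tcp_pos: [0.5402, 0.0979, 0.2388]
tcp_rot: [[0.001, 1.0, -0.002], [1.0, -0.001, -0.001], [-0.001, -0.002, -1.0]]
force: [-0.0, -1.2, -0.8]
grip_width: 0.119
grip_force: 58.5
```

Run:
```python
from h import *
s=st()
im,d,M=cam('wrist','w6.png')
A=cloud(d,M).reshape(-1,3);p=np.array(s['tcp_pos'])
k=A[(abs(A-p)<[.02,.03,.06]).all(1)]-p
for z0 in np.arange(-.05,.04,.01):
    q=k[(k[:,2]>=z0)&(k[:,2]<z0+.01)]
    if len(q): print(round(z0,2),len(q),q.min(0),q.max(0))
```

```text
t 13.3833 tcp [0.5402 0.0979 0.2388] F [-0.0307 -1.2085 -0.809 ] w 0.11920490912564577 gf 58.47411274909973
-0.05 122 [-0.0091  0.0054 -0.0461] [ 0.0097  0.012  -0.04  ]
-0.04 568 [-0.0088 -0.002  -0.04  ] [ 0.0098  0.0118 -0.0301]
-0.03 190 [-0.0049  0.003  -0.03  ] [ 0.0064  0.0079 -0.0201]
-0.02 199 [-0.0081  0.0034 -0.0199] [ 0.0061  0.0105 -0.0101]
-0.01 802 [-0.0181  0.0047 -0.01  ] [ 0.0195  0.0117 -0.    ]
0.0 1122 [-0.0181  0.0044  0.    ] [0.0196 0.012  0.01  ]
0.01 1307 [-0.0179 -0.0113  0.01  ] [0.0196 0.0118 0.02  ]
0.02 2000 [-0.0199 -0.0117  0.02  ] [0.0197 0.0141 0.03  ]
0.03 2118 [-0.02   -0.0119  0.03  ] [0.02   0.0142 0.04  ]
```

Emit:
step_arm:
  steps:
    - [[0, 0, 0], [0.005, 0.001, 0.02], -1]
    - [[0, 0, 0], [0, 0, 0.03], -1]
    - [[0, 0, 0], [0, 0, 0.035], -1]
    - [[0, 0, 0], [0, 0, 0.03], -1]
    - [[0, 0, 0], [0, 0, 0.02], -1]
    - [[0, 0, 0], [0, 0, 0.007], -1]
    - [[0, 0, 0], [0, 0, 0], -1]
    - [[0, 0, 0], [0, 0, 0], -1]

```text
time_s: 14.1
tcp_pos: [0.5421, 0.1034, 0.0986]
tcp_rot: [[0.001, 1.0, -0.0], [1.0, -0.001, -0.0], [-0.0, -0.0, -1.0]]
force: [-0.3, -0.5, 0.0]
grip_width: 0.117
grip_force: 58.5
```

Emit:
step_arm:
  steps:
    - [[0, 0, 0], [0, 0, 0.006], -1]
    - [[0, 0, 0], [0, 0, 0.003], -1]
    - [[0, 0, 0], [0, 0, 0.002], -1]
    - [[0, 0, 0], [0, 0, 0.0015], -1]
    - [[0, 0, 0], [0, 0, 0.001], -1]
    - [[0, 0, 0], [0, 0, 0.0], -1]

```text
time_s: 14.6
tcp_pos: [0.5423, 0.1042, 0.0861]
tcp_rot: [[0.0, 1.0, 0.002], [1.0, -0.0, -0.0], [-0.0, 0.002, -1.0]]
force: [-2.5, -1.6, 14.1]
grip_width: 0.121
grip_force: 60.1
```

Emit:
step_arm:
  steps:
    - [[0, 0, 0], [0, 0, 0], -0.5]
    - [[0, 0, 0], [0, 0, 0], 0]
    - [[0, 0, 0], [0, 0, 0], 0.2]
    - [[0, 0, 0], [0, 0, 0], 0.2]
    - [[0, 0, 0], [0, 0, 0], 0.2]
    - [[0, 0, 0], [0, 0, -0.015], 0.2]
    - [[0, 0, 0], [0, 0, -0.025], 0.2]
    - [[0, 0, 0], [0, 0, -0.03], 0.2]
    - [[0, 0, 0], [0, 0, -0.03], 0.2]
    - [[0, 0, 0], [-0.03, 0, -0.03], 0.2]
    - [[0, 0, 0], [-0.035, 0, -0.01], 0.2]
    - [[0, 0, 0], [-0.028, 0, 0], 0.2]
    - [[0, 0, 0], [0, 0, 0], 0.2]
    - [[0, 0, 0], [0, 0, 0], 0.2]
    - [[0, 0, 0], [0, 0, 0], 0.2]

```text
time_s: 15.85
tcp_pos: [0.5418, 0.0119, 0.224]
tcp_rot: [[0.001, 1.0, -0.0], [1.0, -0.001, 0.0], [0.0, -0.0, -1.0]]
force: [0.0, 0.5, 0.1]
grip_width: 0.601
grip_force: 0.0
```

Run:
```python
from h import *
s=st()
im,d,M=cam('wrist','w7.png');P=cloud(d,M)
bolts(P.reshape(-1,3),[(.5425,.147,.04),(.543,.106,.04)])
A=P.reshape(-1,3);h=A[(np.hypot(A[:,0]-.543,A[:,1]-.046)<.025)&(A[:,2]>.104)&(A[:,2]<.114)];print('handle',len(h),(h.min(0)+h.max(0))/2,h.max(0)-h.min(0))
cv2.imwrite('pics/w7c.png',cv2.resize(im[:230,150:370,::-1],None,fx=2.5,fy=2.5))
```

```text
t 15.85 tcp [0.5418 0.0119 0.224 ] F [0.025  0.4717 0.1074] w 0.6005644072602955 gf 0.0
bolt (0.5425, 0.147, 0.04) 276 mean [0.5426 0.1466 0.1071] mid [0.5428 0.1463 0.1071] ext [0.0113 0.0092 0.0039]
bolt (0.543, 0.106, 0.04) 257 mean [0.5428 0.1061 0.107 ] mid [0.5425 0.1061 0.1078] ext [0.0112 0.0112 0.004 ]
handle 479 [0.5429 0.046  0.1071] [0.0171 0.0173 0.006 ]
```

View pics/w7c.png

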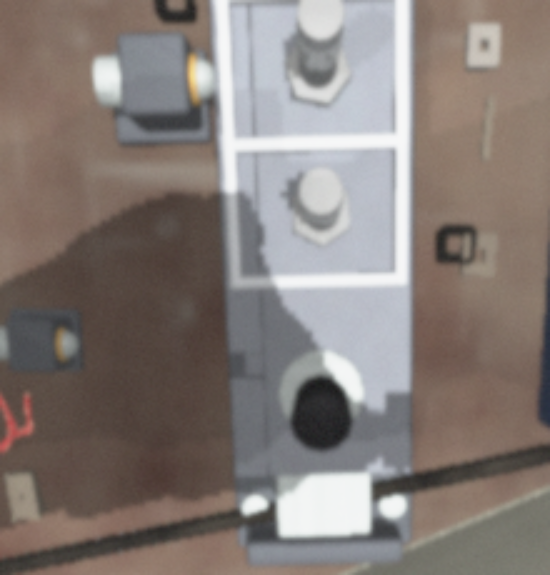

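Both bolts stand upright, one in each bay, at crop pixels (320,60) and (320,205). The handle is at (322,412). Now to grip it.

Emit:
step_arm:
  steps:
    - [[0, 0, 0], [0.02, 0.001, 0], 0.2]
    - [[0, 0, 0], [0.013, 0, 0.01], 0.2]
    - [[0, 0, 0], [0, 0, 0.025], 0.2]
    - [[0, 0, 0], [0, 0, 0.035], 0.2]
    - [[0, 0, 0], [0, 0, 0.035], 0.2]
    - [[0, 0, 0], [0, 0, 0.025], 0.2]
    - [[0, 0, 0], [0, 0, 0.012], 0.2]
    - [[0, 0, 0], [0, 0, 0], 0.2]
    - [[0, 0, 0], [0, 0, 0], 0.2]

```text
time_s: 16.65
tcp_pos: [0.5424, 0.0461, 0.0815]
tcp_rot: [[-0.002, 1.0, -0.002], [1.0, 0.002, 0.0], [0.0, -0.002, -1.0]]
force: [0.3, 0.4, -0.2]
grip_width: 0.598
grip_force: 0.0
```

Emit:
step_arm:
  steps:
    - [[0, 0, 0], [0, 0, 0], -1]
    - [[0, 0, 0], [0, 0, 0], -1]
    - [[0, 0, 0], [0, 0, 0], -1]
    - [[0, 0, 0], [0, 0, 0], -1]
    - [[0, 0, 0], [0, 0, 0], -1]
    - [[0, 0, 0], [0, 0, 0], -1]
    - [[0, 0, 0], [0.002, 0, 0], -1]
    - [[0, 0, 0], [0.003, 0, 0], -1]
    - [[0, 0, 0], [0.004, 0, 0], -1]
    - [[0, 0, 0], [0.004, 0, 0], -1]
    - [[0, 0, 0], [0.003, 0, 0], -1]
    - [[0, 0, 0], [0.002, 0, 0], -1]
    - [[0, 0, 0], [0, 0, 0], -1]

```text
time_s: 17.73
tcp_pos: [0.5419, 0.0623, 0.0835]
tcp_rot: [[0.001, 1.0, -0.001], [1.0, -0.001, -0.001], [-0.001, -0.001, -1.0]]
force: [-5.1, -0.4, 9.4]
grip_width: 0.196
grip_force: 58.7
```

Emit:
step_arm:
  steps:
    - [[0, 0, 0], [0.002, 0, -0.0005], -1]
    - [[0, 0, 0], [0.004, 0, -0.0005], -1]
    - [[0, 0, 0], [0.005, -0.0001, 0], -1]
    - [[0, 0, 0], [0.006, -0.0001, 0], -1]
    - [[0, 0, 0], [0.006, -0.0001, 0], -1]
    - [[0, 0, 0], [0.006, -0.0001, 0], -1]
    - [[0, 0, 0], [0.006, -0.0001, 0], -1]
    - [[0, 0, 0], [0.006, -0.0001, 0], -1]
    - [[0, 0, 0], [0.005, -0.0001, 0], -1]
    - [[0, 0, 0], [0.004, -0.0001, 0], -1]
    - [[0, 0, 0], [0.003, 0, 0], -1]
    - [[0, 0, 0], [0.002, 0, 0], -1]
    - [[0, 0, 0], [0, 0, 0], -1]
    - [[0, 0, 0], [0, 0, 0], -1]

```text
time_s: 18.9
tcp_pos: [0.5406, 0.1175, 0.0836]
tcp_rot: [[0.0, 1.0, -0.002], [1.0, -0.0, -0.001], [-0.001, -0.002, -1.0]]
force: [-5.9, 0.1, 1.6]
grip_width: 0.192
grip_force: 59.3
```

Run:
```python
from h import *
s=st()
im,d,M=cam('wrist','w8.png');P=cloud(d,M);A=P.reshape(-1,3)
bolts(A,[(.541,.216,.04),(.541,.175,.04)])
np.savez('w8.npz',im=im,d=d,K=M['K'],T=M['world_from_camera'])
```

```text
t 18.9 tcp [0.5406 0.1175 0.0836] F [-5.8725  0.0979  1.6137] w 0.19188505621755075 gf 59.34293102938682
bolt (0.541, 0.216, 0.04) 559 mean [0.5411 0.2165 0.1069] mid [0.5411 0.2163 0.1073] ext [0.011  0.0045 0.004 ]
bolt (0.541, 0.175, 0.04) 1236 mean [0.5412 0.1789 0.1069] mid [0.5412 0.1788 0.107 ] ext [0.0114 0.0118 0.0038]
```

View pics/w8.png

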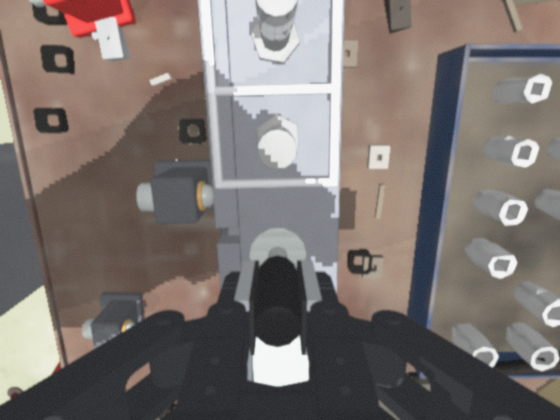

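The bolts still stand, at (277,20) and (277,140). The ball is at about (207,196) and the notch is still below it at about (221,245).

Run:
```python
from h import *
z=np.load('w8.npz');im=z['im'];M=dict(K=z['K'],world_from_camera=z['T'])
def onz(u,v,h):
    K=M['K'];T=M['world_from_camera'];r=T[:3,:3]@np.linalg.inv(K)@[u,v,1];c=T[:3,3];return c+r*(h-c[2])/r[2]
g=im.mean(2).astype(int)
for c in (219,221,223,227,231):print(c,g[215:275,c])
i=im.astype(int);m=(i[:,:,0]-i[:,:,2]>60);m[:170]=0;m[225:]=0;m[:,:190]=0;m[:,220:]=0
v,u=np.nonzero(m);print('orange',u.min(),u.max(),v.min(),v.max())
print(g[175:220,208],g[175:220,211])
print('ball',onz(209,(v.min()+v.max())/2,.033)); print([onz(222,r,h)[1] for r in (232,257) for h in (.033,.04)])
```

```text
219 [130 132 128 129 131 129 128 128 130 130 127 125 112  98  96  94  89  88
  86  87  88  90  89  91  95  95 100 103 110 120 125 128 124 126 125 125
 126 125 126 126 123 123 123 125 123 121 119 119 119 117 116 116 114 115
 115 115 112 111 117 125]
221 [130 129 131 129 130 129 130 131 131 130 129 128 112 100  88  86  85  87
  88  90  92  98  99  97  99 102 101 107 109 118 124 126 126 124 130 127
 127 126 127 130 127 126 126 126 128 127 126 126 126 127 125 125 125 126
 125 121 125 123 125 126]
223 [131 130 129 130 129 133 128 131 127 128 130 127 116 105  94  96  95  94
  94  97  98 100  98 101 100 101 101 105 114 120 124 127 126 128 127 126
 124 127 124 125 128 126 128 126 126 128 127 125 125 129 125 125 127 125
 125 126 126 124 124 124]
227 [131 130 132 128 130 129 128 129 131 129 128 121 112 102 100  99 101  99
 101  99 101 101  97  99 100 103 102 106 113 120 128 128 125 122 128 125
 126 126 125 126 127 126 125 125 125 128 128 126 124 125 126 125 125 125
 124 127 125 123 116  99]
231 [134 132 132 132 129 129 128 129 129 131 127 125 126 127 127 127 129 128
 128 124 115 103 101 103 101 101 100 105 113 121 126 126 127 128 125 127
 127 126 125 129 127 125 127 128 127 128 126 128 127 126 125 128 127 126
 124 117 100  76  56  48]
orange 197 203 182 209
[ 90  90  86  85  88  84  83  82  88 102 123 144 154 161 166 166 170 170
 171 172 175 172 170 171 166 163 161 156 152 148 137 120 101  92  87  86
  87  88  89  91  89  97  98 103 104] [100  99  98  98  99 102  98  96  99  99 105 116 131 143 148 152 155 159
 162 163 165 163 161 159 154 151 148 145 141 128 112  98  92  88  86  87
  86  88  88  90  93  97  99 100 102]
ball [0.5053 0.1474 0.033 ]
[np.float64(0.12711582704626495), np.float64(0.12955419322801276), np.float64(0.11246613058530473), np.float64(0.11547625320367853)]
```

Emit:
step_arm:
  steps:
    - [[0, 0, 0], [0.002, 0, 0], -1]
    - [[0, 0, 0], [0.003, -0.0002, 0], -1]
    - [[0, 0, 0], [0.003, 0, 0], -1]
    - [[0, 0, 0], [0.002, 0, 0], -1]
    - [[0, 0, 0], [0.001, 0, 0], -1]
    - [[0, 0, 0], [0.001, 0, 0], -1]

```text
time_s: 19.45
tcp_pos: [0.5403, 0.1285, 0.0836]
tcp_rot: [[0.001, 1.0, -0.002], [1.0, -0.001, -0.002], [-0.002, -0.002, -1.0]]
force: [-5.8, -2.9, 3.1]
grip_width: 0.194
grip_force: 59.5
```

Emit:
step_arm:
  steps:
    - [[0, 0, 0], [0.001, 0, 0], -1]
    - [[0, 0, 0], [0.001, 0, 0], -1]
    - [[0, 0, 0], [0.001, 0, 0], -1]

```text
time_s: 19.7
tcp_pos: [0.5403, 0.1314, 0.0836]
tcp_rot: [[0.001, 1.0, -0.003], [1.0, -0.001, -0.002], [-0.002, -0.003, -1.0]]
force: [-6.4, -3.4, 3.4]
grip_width: 0.194
grip_force: 59.6
```

Emit:
step_arm:
  steps:
    - [[0, 0, 0], [0.001, 0, 0], -1]
    - [[0, 0, 0], [0, 0, 0], -1]

```text
time_s: 19.87
tcp_pos: [0.5402, 0.133, 0.0836]
tcp_rot: [[0.001, 1.0, -0.002], [1.0, -0.001, -0.001], [-0.001, -0.002, -1.0]]
force: [-7.2, -0.3, 1.6]
grip_width: 0.194
grip_force: 59.5
```

```bash
cat > nb.py <<'E'
from h import *
s=st()
im,d,M=cam('wrist');A=cloud(d,M).reshape(-1,3)
y=s['tcp_pos'][1]
bolts(A,[(.541,y+.061,.04)])
cv2.imwrite('pics/w9.png',cv2.resize(im[120:300,130:350,::-1],None,fx=3,fy=3))
g=im.mean(2).astype(int)
for c in (219,223,227):print(c,g[165:265,c])
E
python3 nb.py
```

```text
t 19.8667 tcp [0.5402 0.133  0.0836] F [-7.2315 -0.2895  1.5506] w 0.19360042373097272 gf 59.4511795649305
bolt (0.541, np.float64(0.1939517028018912), 0.04) 1234 mean [0.5408 0.1944 0.1069] mid [0.5408 0.1942 0.1068] ext [0.0117 0.0117 0.004 ]
219 [198 197 200 199 199 201 202 198 200 201 204 203 203 202 203 202 201 202
 202 201 202 199 185 165 139 129 129 129 128 128 129 129 131 134 131 129
 130 130 129 130 128 129 130 130 130 130 132 129 130 129 131 133 131 130
 130 131 130 127 125 127 130 121 112  94  87  83  81  86  86  85  86  86
  90  91  95 100 100 103 112 119 125 127 126 125 126 125 123 123 125 124
 124 124 124 124 121 119 120 121 118 116]
223 [131 131 131 132 134 134 133 136 133 134 139 137 139 142 149 163 180 193
 200 199 195 192 181 159 141 134 131 129 130 130 130 132 129 130 130 129
 129 132 129 129 131 129 131 131 132 131 131 130 130 130 132 130 132 131
 129 130 130 129 129 130 132 123 114 104  95  92  93  93  96  92  96  97
 101 100 100  98 100 103 113 120 126 125 125 125 127 125 125 127 124 125
 126 125 127 126 127 125 125 128 124 125]
227 [132 132 130 132 130 128 132 131 130 132 130 130 130 135 147 163 181 195
 197 198 198 190 180 155 138 131 130 130 129 132 129 131 130 132 132 129
 131 129 131 128 130 131 132 131 130 131 128 129 132 130 130 131 129 130
 129 132 128 128 130 129 126 121 106 101  98 100 100  99 100 103 101  99
  99 101  97 103 101 102 108 120 127 126 128 125 125 125 127 127 126 125
 126 126 126 126 127 124 125 128 125 127]
```

View pics/w9.png

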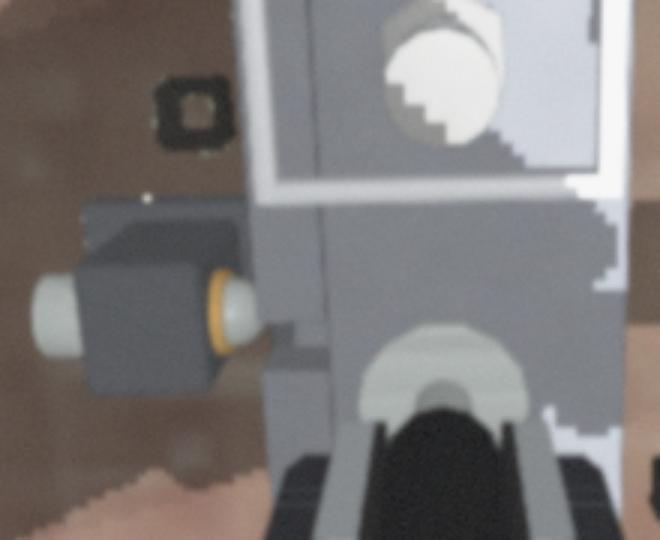

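The ball at crop (240,312) is just short of the notch at (295,345), with about 4 mm left. Creeping on and watching the force along the rail.

Emit:
step_arm:
  steps:
    - [[0, 0, 0], [0.001, 0, 0], -1]
    - [[0, 0, 0], [0.001, 0, 0], -1]

```text
time_s: 20.08
tcp_pos: [0.5402, 0.1347, 0.0836]
tcp_rot: [[0.001, 1.0, -0.003], [1.0, -0.001, -0.002], [-0.002, -0.003, -1.0]]
force: [-6.3, -1.6, 2.0]
grip_width: 0.192
grip_force: 59.5
```

Emit:
step_arm:
  steps:
    - [[0, 0, 0], [0.001, 0, 0], -1]

```text
time_s: 20.17
tcp_pos: [0.5402, 0.1359, 0.0836]
tcp_rot: [[0.001, 1.0, -0.003], [1.0, -0.001, -0.001], [-0.001, -0.003, -1.0]]
force: [-7.2, -0.7, 1.9]
grip_width: 0.193
grip_force: 59.5
```

Emit:
step_arm:
  steps:
    - [[0, 0, 0], [0.0007, 0, 0], -1]

```text
time_s: 20.25
tcp_pos: [0.5401, 0.1369, 0.0836]
tcp_rot: [[0.0, 1.0, -0.002], [1.0, -0.0, -0.001], [-0.001, -0.002, -1.0]]
force: [-6.7, 0.0, 2.2]
grip_width: 0.194
grip_force: 59.5
```

Emit:
step_arm:
  steps:
    - [[0, 0, 0], [0, 0, 0], -1]
    - [[0, 0, 0], [0, 0, 0], -1]

```text
time_s: 20.42
tcp_pos: [0.5401, 0.1373, 0.0835]
tcp_rot: [[-0.0, 1.0, -0.002], [1.0, 0.0, -0.001], [-0.001, -0.002, -1.0]]
force: [-6.7, 1.4, 2.4]
grip_width: 0.196
grip_force: 59.4
```

Emit:
step_arm:
  steps:
    - [[0, 0, 0], [0, 0, 0], -0.45]
    - [[0, 0, 0], [0, 0, 0], -0.45]
    - [[0, 0, 0], [0, 0, 0], -0.45]
    - [[0, 0, 0], [0, 0, 0], -0.45]
    - [[0, 0, 0], [0, 0, 0], -0.45]

```text
time_s: 20.83
tcp_pos: [0.5423, 0.1373, 0.0834]
tcp_rot: [[0.001, 1.0, 0.001], [1.0, -0.001, 0.0], [0.0, 0.001, -1.0]]
force: [-0.2, -0.4, -0.2]
grip_width: 0.276
grip_force: 0.0
```

```bash
python3 nb.py | head -2
```

```text
t 20.8333 tcp [0.5423 0.1373 0.0834] F [-0.2475 -0.3837 -0.2435] w 0.2756811877864602 gf 0.0
bolt (0.541, np.float64(0.198257085503245), 0.04) 1240 mean [0.5406 0.1989 0.1069] mid [0.5406 0.1988 0.1071] ext [0.0117 0.0116 0.0039]
```

View pics/w9.png

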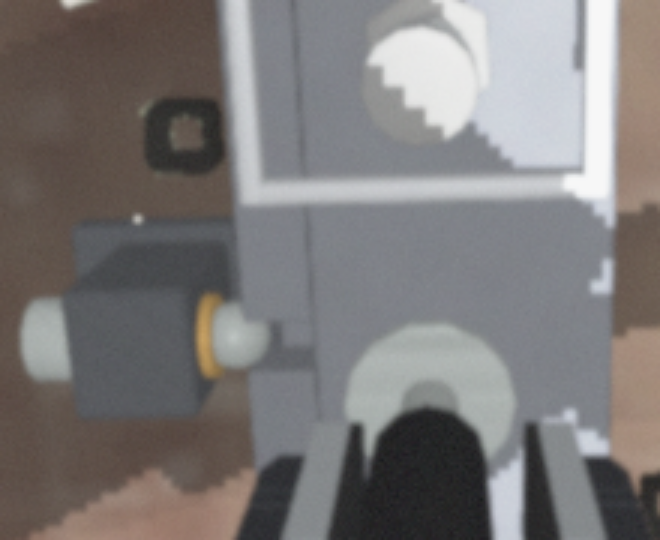

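The ball has dropped into the notch: its edge overlaps the carriage side at crop (272,338), and the notch is centred on it within about 0.5 mm once parallax is allowed for. Re-gripping, centred on the handle.

Emit:
step_arm:
  steps:
    - [[0, 0, 0], [0.001, -0.0015, 0], -0.45]
    - [[0, 0, 0], [0, 0, 0], -0.45]
    - [[0, 0, 0], [0, 0, 0], -1]
    - [[0, 0, 0], [0, 0, 0], -1]
    - [[0, 0, 0], [0, 0, 0], -1]
    - [[0, 0, 0], [0, 0, 0], -1]
    - [[0, 0, 0], [0, 0, 0], -1]
    - [[0, 0, 0], [0, 0, 0], -1]

```text
time_s: 21.55
tcp_pos: [0.5401, 0.1384, 0.0833]
tcp_rot: [[0.0, 1.0, -0.0], [1.0, -0.0, -0.0], [-0.0, -0.0, -1.0]]
force: [-3.3, -0.1, 5.2]
grip_width: 0.196
grip_force: 58.6
```

```bash
sed -i 's/w9.png/w10.png/' nb.py; python3 nb.py | head -2
```

```text
t 21.55 tcp [0.5401 0.1384 0.0833] F [-3.2722 -0.1031  5.2145] w 0.19575676007590087 gf 58.640536651946604
bolt (0.541, np.float64(0.19939741056130628), 0.04) 1232 mean [0.5407 0.1989 0.1069] mid [0.5407 0.1988 0.1068] ext [0.0114 0.0116 0.004 ]
```

```bash
python3 -c "
from plant import arm
print(arm.finish_job())"
```

```text
the job is handed in; nothing more can be done
None
```

I've handed the job in, but it returned no verdict. By my last measurements both long bolts stand in their bays, the ball sits in the carriage's notch to within about 0.5 mm, and the fingers hold the handle at 59 N; I didn't re-check the far bolt after the last few millimetres of the slide.

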